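# Clamp a pack of index cards in a padding press

## Task

Take the banded pack of index cards that stands on its long edge on the desk and stand it, still on its long edge, in the open slot of the wooden padding press, lengthwise and about in the middle. Then turn the press's sloping handwheel by its handle clockwise (seen facing the wheel) through its full turn until it meets its stop, so that the jaw closes on the cards. Let go, and do not disturb the jar candle.

Things in the scene. Friction and masses are not known exactly. Their poses are not given: they have to be found in the camera images.
- press: Padding press, fixed: wooden base 14 mm thick, x -135 to 150, y +-90 mm. Origin on the desk; z up, x from handwheel (robot's left) to fence, y along the slot. Fence face at x = 125 mm; fence and sliding jaw are 150 mm long in y, tops 49 mm above the desk; rails at y = +-82, top 22. Behind the wheel a steel hood (y +-55) rises at x = -45 to 215 mm above the desk and bends over to x = -71, closing the wheel from above.
- slot (a point): Point on the floor of the press's slot, 14 mm above the desk, at press x = 103, y = 0 mm: middle of the slot's length and about of its open width. Axes as the press. The slot is open at the top and at both ends; its floor is flat.
- jaw (a joint): Travel of the jaw in +x of the press (m). Its pressing face is at press x = 78.5 mm + this, so the slot is 46 mm wide at 0 and 22 mm with the wheel at its stop. It pushes the pack along, squares it on the fence and ends just snug (about 1 mm slack). Geared to the wheel: 24 mm for a turn of the wheel; it cannot be pushed by hand.
- crank (a joint): Angle of the handwheel (rad), growing clockwise as seen facing the wheel, from the robot's left. At 0 its handle is at the top (uphill); at 1.57 it is on the -y side of the press (nearer the robot). Starts between -0.5 and 0.05; hard stop at 6.30 (fully closed). The wheel stays where it is left; turning it takes 1 to 3 N at the handle.
- wheel_hub (a point): Point on the handwheel's axis level with the middle of the handle; fixed in the press, axes as the press. The axis leans 35 deg from vertical to the robot's left: outward direction (-0.574, 0, 0.819) and uphill direction in the wheel's plane (0.819, 0, 0.574) in the press frame. Solid aluminium wheel, 106 mm across, 10 mm thick; its face lies 24 mm below this point along the axis, the central boss 20 mm.
- handle: Black round handle on the wheel, 17 mm in diameter, 35 mm long, standing out of the wheel's face parallel to the wheel's axis and 42 mm from it. Origin: its middle, 24 mm out from the wheel's face and 17 mm below its free end; its z points outward. It spins freely on its pin, so it can be carried round with the hand held in one orientation.
- cards: Banded pack of plain index cards, 76 x 127 x 21 mm, 0.11 to 0.22 kg, standing on its long edge. Body x (76 mm) points up at the start, y runs along its 127 mm length, z through its 21 mm thickness. The origin is the middle of one of its broad faces; the pack spans z 0 to 21 mm.
- cards_mid (a point): Centre of the pack of cards (38 mm above its lower edge when it stands), axes as cards.
- candle: Round glass jar candle, 76 mm across, 90 mm tall, standing on the desk near the press; origin at the centre of its underside, z up. To be left standing where it is.
Not all that is in view belongs to the job. What is shaped like the cards but turquoise is not meant.

How it is judged:
On the way, in this order (a step that is already met when the one before it is completed fails the run):
1. the pack stands on its long edge in the slot of the open press, let go (x of cards_mid in the frame of press between 0.08 and 0.12 m and z of cards_mid in the frame of press between 0.045 and 0.058 m and contact force between cards and the fingers below 0.1 N and value of joint crank below 3 rad), for 0.2 s.
2. the handwheel has been turned half way by the fingers on its handle (value of joint crank above 3.2 rad and contact force between handle and the fingers above 0.3 N).
At the end, for the whole second after the job is handed in: The handwheel is at its stop (angle over 6.15 rad), and the pack stands at rest on its long edge on the slot's floor between jaw and fence, lengthwise within 0.12 rad, its centre within 20 mm of the middle of the slot's length (value of joint crank above 6.15 rad and x of cards_mid in the frame of press between 0.105 and 0.12 m and y of cards_mid in the frame of press between -0.02 and 0.02 m and z of cards_mid in the frame of press between 0.048 and 0.058 m and angle between the z axis of cards and the x axis of press, either way round below 0.12 rad and angle between the y axis of cards and the y axis of press, either way round below 0.12 rad and linear speed of cards below 0.02 m/s); the robot touches nothing.
It fails at once if the jar candle is knocked over or moved by more than 20 mm (distance of candle from where it was at the start of the episode above 0.02 m or angle between candle's own z axis and vertical above 0.4 rad).
It also fails if it takes over 72 s, if anything falls off the work surface, if the arm or the gripper's body presses on something with over 40 N, if the wrist force passes 120 N, or if a joint passes its speed limit or range.

## Robot

A 7-joint arm with a two-finger parallel gripper is mounted at the origin on a cart in front of the work surface, level with it; the furniture and walls round the work are solid. World frame = base frame: x ahead of the robot, y to its left, z up, the work surface at z = 0. Lengths are in m, angles in rad, forces in N, time in s.
With the tool pointing down it reaches from about 0.425 to 0.925 m from the base axis. Payload 6.8 kg.
Tool frame: the origin (TCP) lies at the very end of the fingers, on their centre line; the grasp point (between the pads) lies 19 mm behind it; z points along the fingers, y is the line along which they close (so a half turn about z gives the same grasp; the last joint's range is limited). The gripper opens to 85 mm and grips with 20 to 120 N. Pads are 22 mm wide; open, the fingers measure 114 mm over their backs; the gripper's body (76 mm by 85 mm) begins 54 mm behind the grasp point. The pads swing forward as they close: fully open they stand 13 mm farther back than shut.
Start: joints at [1.23, 0.477, 0.022, 1.555, -0.011, 1.109, -0.083], TCP at [0.156, -0.657, 0.231] pointing down, gripper open.
Joint ranges: [-2.96, 2.96], [-0.34, 2.1], [-1.41, 1.46], [0.24, 2.44], [-1.37, 4.51], [0.17, 1.92], [-2.96, 2.96]. Speed limits (rad/s): [2.39, 2.39, 3.14, 3.14, 3.14, 3.14, 3.14].

## Interface

Orientations are given as a unit quaternion [w, x, y, z].
In Python, from station import bot gives the robot as it stands.
- The arm moves only by the tool apply_moves, never from a script. Its argument "deltas" is a list of rows, each a list of 3 entries, a list of its own where there are three numbers: the closure, from 0 (fully open) to 1 (shut), then the shift along the tool's x, y, z in units of 0.2 m (1.0 is 0.2 m), then the turn about the tool's z in units of 2 pi rad (1.0 is 2 pi rad). A call has 1 to 12 rows; each row is the pose to reach, as a shift and turn from the pose commanded when the call began, along the tool's axes at that moment, turning the shorter way round; what a row does not reach only later rows make up. A row lasts 1/10 s, in which the tool goes at most 50 mm and 8.59 degrees, less where a joint would pass 70% of its speed; a pose out of reach is approached as far as the arm can. A call with a number of a shift or a turn outside -1 to 1 is refused whole. A call with a gripper value outside its range is refused whole. The fingers move at their own pace and stop on an object; "squeeze" is the grip in N (left out, the last holds). Time passes only in rows, so rows that repeat a pose let the fingers close. It gives the time, the measured TCP pose, the force, the opening and the grip force at its end, in the units of the state.
- bot.get_obs(): the state, without advancing time (a new reading comes with each control period).
- bot.read_camera(name): name is "side" or "top" or "wrist"; returns a dict with "color" (400x640x3 uint8, red, green, blue), "intrinsics" (3x3 intrinsics, pixels), "pose" (4x4, takes a point from camera to world coordinates); the wrist camera has in their place "hand_eye" (4x4, takes a point from camera to tool coordinates, whose origin is the TCP and whose axes are the flange's). Camera axes: x right, y down, z forward; pixel columns grow to the right and rows downward; lengths in m; the calibration is good to about 2 mm. A picture is of the moment at which its call begins: read the wrist's pose just before it. There is no depth.
- bot.hand_in(): hands the job in; it is judged then, once.
Trained networks look in a picture, given as the dict that the camera call returned (one of the last four; its "shot" number tells which), for a name from the list of things; names that differ only in an ending like _2 or _b are one class to them, and where a whole thing is asked for, a point or a joint stands for the part that bears it (a point fixed in the world has none). Each returns a list of dicts, best first, with "confidence" (0 to 1); they miss things now and then, are a little off and sometimes report something else, mostly with a low value. They report only what shows in the picture. A call takes as long as a camera call. They do not tell look-alikes from the thing itself.
- bot.look_for(picture, target): "point" ([x, y, z] in m, in world coordinates, good to about 4 mm: the middle of the surface that is visible of it).
The state is a dict: "t": time; "q": joint angles; "joint_vel": joint speeds; "joint_torque": joint torques, N m; "eef_pos": TCP position; "tool_rot": TCP orientation; "contact_force": force on the tool from outside, world axes, zero at the start; "torque": the same for the moment, N m; "gripper_width": opening from 0.0 (shut) to 1.0 (fully open); "grasp_force": force on a finger pad.
Only numpy, scipy, OpenCV 4.12 (cv2) and the standard library are available. Lean on these libraries where they do the work, as an engineer would, in place of code of your own. Each camera call takes 0.05 s, during which the arm holds its last target. There are 200 camera calls.

## Working session

There is one attempt and no reset: what is moved stays moved. The work goes in short steps, Python scripts to look and compute and a tool call to move; the robot and the scene stay as the last step left them, time stands still between calls to the robot, and variables do not carry over. Pictures are saved under pics/ and viewed, at most 10 in all, crops included, and the job is handed in when it is done.

Besides the shell and the picture viewer there is one more tool, called after "Request:" as name(argument=value, ...), one argument or row to a line, values as JSON. apply_moves: Moves the arm, as the interface text tells. Its arguments: {"type":"object","properties":{"deltas":{"type":"array","items":{"type":"array"}},"squeeze":{"type":"number"}},"required":["deltas"]}

```bash
mkdir -p pics; cat > h.py <<'E'
from station import bot
import numpy as np, cv2
from scipy.spatial.transform import Rotation as R
def save(p,n,crop=None,s=1):
    im=p["color"][:,:,::-1]
    if crop: a,b,c,d=crop; im=im[b:d,a:c]
    cv2.imwrite("pics/"+n+".png",cv2.resize(im,None,fx=s,fy=s,interpolation=cv2.INTER_CUBIC))
def proj(p,X):
    T=np.linalg.inv(np.array(p["pose"])); c=T[:3,:3]@np.array(X)+T[:3,3]; u=np.array(p["intrinsics"])@c; return (u[:2]/u[2]).round(1)
def ray(p,uv):
    T=np.array(p["pose"]); d=T[:3,:3]@np.linalg.inv(np.array(p["intrinsics"]))@np.array([uv[0],uv[1],1.]); return T[:3,3],d/np.linalg.norm(d)
def atz(p,uv,z):
    o,d=ray(p,uv); return (o+d*(z-o[2])/d[2]).round(4)
E
python3 - <<'E'
from h import *
s=bot.get_obs();print(s)
for n in("side","top"):
    p=bot.read_camera(n); save(p,n+"0"); print(n,np.array(p["pose"]).round(3).tolist(),np.array(p["intrinsics"]).round(1).tolist())
    for t in("press","cards","candle","handle","crank","jaw"):
        print(t,[(np.round(d["point"],3).tolist(),round(d["confidence"],2),proj(p,d["point"]).tolist()) for d in bot.look_for(p,t)])
E
```

```text
{'t': 0.0, 'q': array([ 1.22990414,  0.47780422,  0.02231966,  1.55645094, -0.01148562,
        1.10928196, -0.08311924]), 'joint_vel': array([ 0.00291658,  0.00035857, -0.00059548, -0.00095831, -0.00125944,
        0.00184194, -0.0011231 ]), 'joint_torque': array([-2.17717575e-04, -5.96451688e+01,  1.60784606e+00, -2.81190258e+01,
        1.24972727e-02,  9.35250049e-03, -1.61333986e-07]), 'eef_pos': array([ 0.15557777, -0.65622259,  0.23032278]), 'tool_rot': array([-8.91395139e-04,  9.93231664e-01,  1.16146616e-01, -1.74112988e-04]), 'contact_force': array([0.43979656, 0.1944325 , 0.49037088]), 'torque': array([ 0.02074457,  0.02332571, -0.00570273]), 'grasp_force': 0.0, 'gripper_width': 1.0026980723586696}
side [[-0.837, -0.326, 0.44, 0.084], [-0.548, 0.471, -0.692, 0.751], [0.018, -0.819, -0.573, 0.638], [0.0, 0.0, 0.0, 1.0]] [[377.5, 0.0, 314.1], [0.0, 377.5, 201.8], [0.0, 0.0, 1.0]]
press [([0.56, 0.032, 0.044], 0.82, [308.6, 198.8])]
cards [([0.298, 0.288, 0.05], 0.96, [346.5, 299.0]), ([0.634, 0.377, 0.054], 0.88, [194.0, 257.4]), ([0.47, 0.345, 0.055], 0.84, [260.8, 278.9])]
[... 255 characters left out ...]
]
jaw [([0.547, -0.075, 0.042], 0.91, [332.5, 184.4])]
top [[-0.008, -0.986, 0.166, 0.316], [-1.0, 0.006, -0.008, 0.121], [0.007, -0.166, -0.986, 1.14], [0.0, 0.0, 0.0, 1.0]] [[419.5, 0.0, 316.7], [0.0, 419.5, 196.5], [0.0, 0.0, 1.0]]
press [([0.568, -0.018, 0.015], 0.86, [363.8, 173.7])]
cards [([0.644, 0.368, 0.068], 0.85, [219.9, 142.2]), ([0.355, 0.449, 0.078], 0.83, [183.1, 252.4]), ([0.307, 0.283, 0.078], 0.79, [249.0, 271.2]), ([0.474, 0.332, 0.078], 0.61, [230.9, 205.4])]
candle [([0.685, 0.225, 0.05], 0.68, [274.7, 129.2])]
handle [([0.593, 0.062, 0.142], 0.62, [337.4, 152.8])]
crank [([0.597, 0.081, 0.089], 0.77, [328.9, 156.9])]
jaw [([0.574, -0.073, 0.045], 0.62, [385.6, 169.0])]
```

View pics/side0.png

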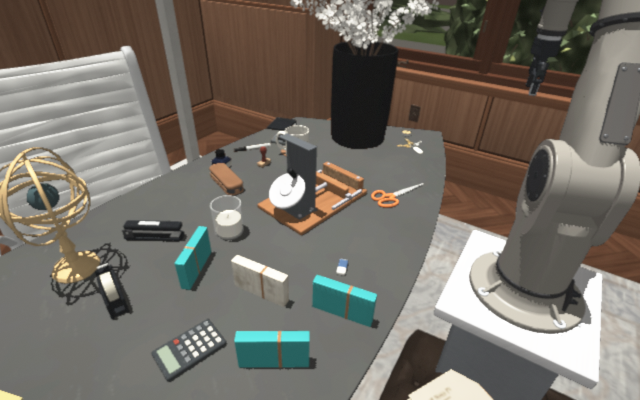

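View pics/top0.png

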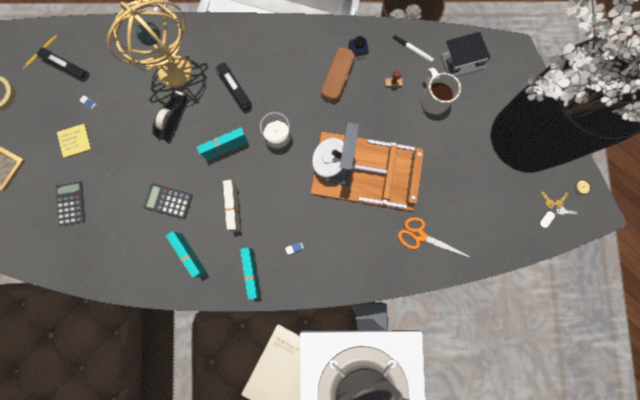

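Candidates for the cards: white pack at side (261,280) / top (231,205); turquoise look-alikes at top (221,143), (184,253) and (249,273). I choose the white one. The press is at top (370,172) and the candle at (275,130). Next: a close crop of the pack and the press.

```bash
python3 - <<'E'
from h import *
p=bot.read_camera("top"); im=cv2.resize(p["color"][100:250,200:440,::-1],None,fx=3.3,fy=3.3,interpolation=cv2.INTER_CUBIC)
cv2.imwrite("pics/topc.png",im)
p=bot.read_camera("side"); im=cv2.resize(p["color"][125:315,220:380,::-1],None,fx=3.1,fy=3.1,interpolation=cv2.INTER_CUBIC)
cv2.imwrite("pics/sidec.png",im)
E
```

```text
(no output)
```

View pics/topc.png

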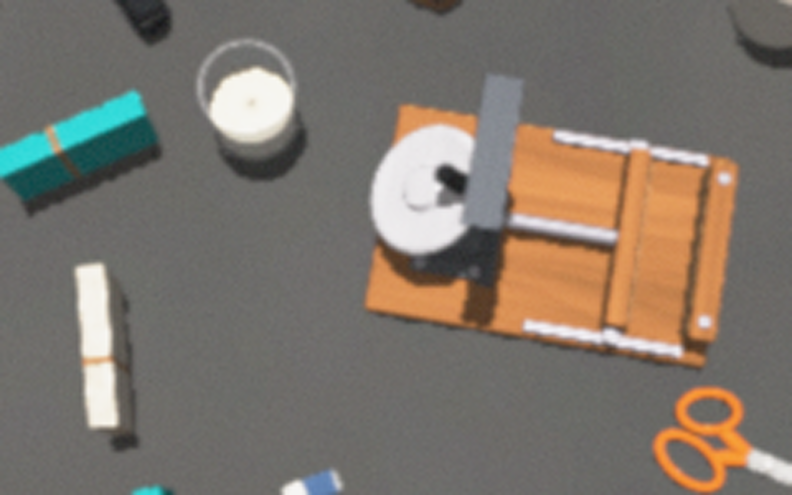

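View pics/sidec.png

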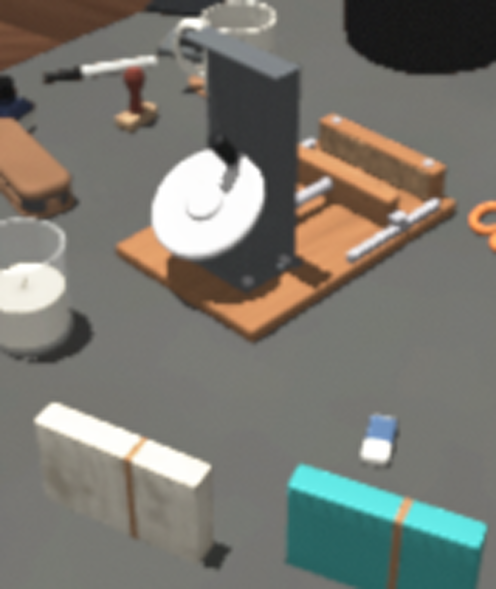

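The pack is white with an orange band: top crop corners (77,266), (103,263), (119,427), (89,428). The press base corners are at (400,105), (367,308), (703,366), (737,158), and the handle tip is near (450,178).

```bash
cat >> h.py <<'E'
def pose(x): return R.from_euler('z',x[3]),np.array(x[:3])
def fitpose(obs,x0):
    from scipy.optimize import least_squares
    def f(x):
        r,t=pose(x); return np.concatenate([proj(p,r.apply(b)+t)-uv for p,uv,b in obs])
    def proj(p,X):
        T=np.linalg.inv(np.array(p["pose"])); c=T[:3,:3]@X+T[:3,3]; u=np.array(p["intrinsics"])@c; return u[:2]/u[2]
    s=least_squares(f,x0,loss='soft_l1'); return s.x,f(s.x).reshape(-1,2).round(1)
E
python3 - <<'E'
from h import *
t=bot.read_camera("top"); s=bot.read_camera("side")
T=lambda u,v:np.array([200+(u+.5)/3.3-.5,100+(v+.5)/3.3-.5]); S=lambda u,v:np.array([220+(u+.5)/3.1-.5,125+(v+.5)/3.1-.5])
P=[(t,T(400,105),[-.135,.09,.014]),(t,T(367,306),[-.135,-.09,.014]),(t,T(703,362),[.15,-.09,.014]),(t,T(737,160),[.15,.09,.014]),
(s,S(118,245),[-.135,.09,.014]),(s,S(252,332),[-.135,-.09,.014]),(s,S(455,203),[.15,-.09,.014])]
x,r=fitpose(P,[.56,0,0,-1.6]);print("press",x.round(4),r.tolist())
C=[(t,T(77,266),[.0105,.0635,.038]),(t,T(103,263),[-.0105,.0635,.038]),(t,T(119,427),[-.0105,-.0635,.038]),(t,T(89,428),[.0105,-.0635,.038]),
]
# frame: local y along length (+ = world +x after -90 rotation), local x = -world y ; mirror
C=[(a,b,[-c[0],c[1],c[2]]) for a,b,c in C]
C+=[(s,S(38,414),[-.0105,.0635,.038]),(s,S(58,404),[.0105,.0635,.038]),(s,S(213,466),[.0105,-.0635,.038])]
y,r=fitpose(C,[.47,.33,.04,-1.6]);print("cards",y.round(4),r.tolist())
np.save("press.npy",x)
rp,tp=pose(x); print("slot",rp.apply([.103,0,.014])+tp)
E
```

```text
press [ 0.5819 -0.0196 -0.003  -1.751 ] [[0.7, -1.2], [-0.4, 0.1], [1.0, 1.0], [-0.7, -0.8], [-0.9, 0.3], [0.2, 0.5], [1.0, -0.2]]
cards [ 0.4766  0.3372  0.0403 -1.4719] [[0.1, 0.1], [0.4, 0.2], [-0.8, -0.7], [-0.0, -0.1], [0.0, 1.9], [-0.3, -0.9], [0.6, -0.2]]
slot [ 0.56340998 -0.12092278  0.01100335]
```

```bash
python3 - <<'E'
from h import *
from scipy.optimize import least_squares
t=bot.read_camera("top"); s=bot.read_camera("side")
T=lambda u,v:np.array([200+(u+.5)/3.3-.5,100+(v+.5)/3.3-.5]); S=lambda u,v:np.array([220+(u+.5)/3.1-.5,125+(v+.5)/3.1-.5])
x=np.load("press.npy"); x[2]=0; r,tt=pose(x)
def pj(p,X):
    M=np.linalg.inv(np.array(p["pose"])); c=M[:3,:3]@X+M[:3,3]; u=np.array(p["intrinsics"])@c; return u[:2]/u[2]
def tri(a,b):
    f=lambda X:np.r_[pj(t,r.apply(X)+tt)-a,pj(s,r.apply(X)+tt)-b]
    q=least_squares(f,[-.08,0,.1]); return (q.x*1000).round(1),q.fun.round(1)
print("hood lip far",tri(T(488,76),S(197,33)))
print("hood right near top?",tri(T(506,228),S(298,72)))
print("handle end",tri(T(445,173),S(222,148)))
print("boss",tri(T(421,188),S(204,196)))
a=r.inv().apply(np.array([[.589,.068,.138],[.593,.062,.142],[.588,.082,.095],[.597,.081,.089]])-tt);print(a.round(3))
ax=np.array([-.574,0,.819]);up=np.array([.819,0,.574])
# hub + crank from handle silhouette: print predicted pixels for hub guess
save(s,"s2",(255,125,345,225),6); save(t,"t2",(300,110,380,200),6)
E
```

```text
hood lip far (array([-69.4,  46.7, 218.6]), array([ 0.7,  1.1, -1.4, -0.3]))
hood right near top? (array([-42.3, -51.7, 207. ]), array([-0.3, -0.6,  0.8,  0.2]))
handle end (array([-87.9,  -3. , 135.6]), array([ 0.4,  0.7, -0.9, -0.2]))
boss (array([-106.3,   -4.2,   95.4]), array([-0.2, -0.4,  0.5,  0.1]))
[[-0.087 -0.009  0.138]
 [-0.082 -0.004  0.142]
 [-0.101 -0.012  0.095]
 [-0.102 -0.003  0.089]]
```

View pics/s2.png

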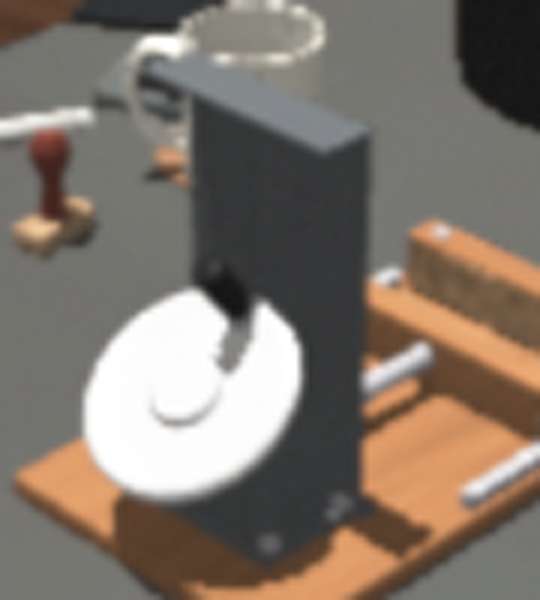

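View pics/t2.png

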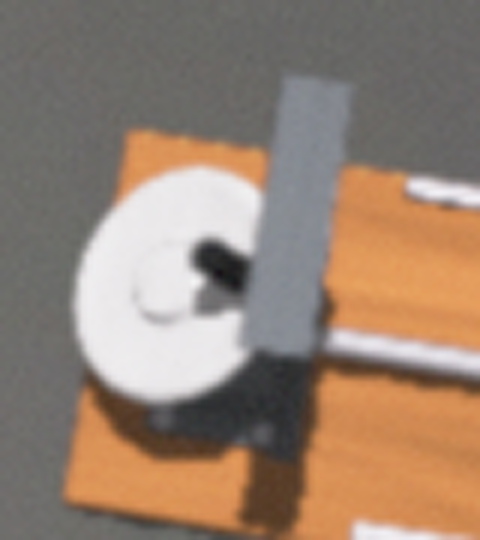

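```bash
cat >> h.py <<'E'
def q2R(q): return R.from_quat([q[1],q[2],q[3],q[0]])
def go(*tg):
    "targets (x,y,z,tool-x angle) in world -> shift/turn in units, from the present pose"
    s=bot.get_obs(); r=q2R(s["tool_rot"]); X=r.apply([1,0,0]); a=np.arctan2(X[1],X[0])
    print("t",round(s["t"],2),"pos",s["eef_pos"].round(4),"ang",round(a,4),"down",r.apply([0,0,1]).round(3),"F",s["contact_force"].round(1),"w",round(s["gripper_width"],3),"gf",round(s["grasp_force"],1))
    for g in tg:
        d=r.inv().apply(np.array(g[:3])-s["eef_pos"])/.2; w=(-(g[3]-a)+np.pi)%(2*np.pi)-np.pi
        print(g,"->",d.round(3).tolist(),round(w/2/np.pi,4))
E
python3 - <<'E'
from h import *
x=np.load("press.npy"); r,t=pose(x)
# hub/crank solve
from scipy.optimize import least_squares
tp=bot.read_camera("top"); sd=bot.read_camera("side"); t[2]=0
def pj(p,X):
    M=np.linalg.inv(np.array(p["pose"])); c=M[:3,:3]@X+M[:3,3]; u=np.array(p["intrinsics"])@c; return u[:2]/u[2]
ax=np.array([-.574,0,.819]);up=np.array([.819,0,.574]);ny=np.array([0,-1,0])
def f(v):
    h=np.array([v[0],0,v[1]]); E=h+.017*ax+.042*(np.cos(v[2])*up+np.sin(v[2])*ny); B=h-.02*ax
    W=lambda a:r.apply(a)+t
    return np.r_[pj(tp,W(E))-[334.7,152.6],pj(sd,W(E))-[292,171.5],pj(tp,W(B))-[327.5,157.1],pj(sd,W(B))-[285.8,189]]
s=least_squares(f,[-.117,.11,-.2],loss='soft_l1');print("hub,crank",s.x.round(4),f(s.x).round(1))
go((.45,-.38,.30,.16),(.52,0,.33,.1),(.4766,.3372,.20,.099))
E
```

```text
hub,crank [-0.1134  0.1029  0.1393] [-0.4  0.7 -1.2 -0.4  1.3 -1.2  0.3  0.6]
t 1.1 pos [ 0.1558 -0.6568  0.2313] ang 0.2328 down [ 0. -0. -1.] F [ 0.9 -0.2  0. ] w 1.0 gf 0.0
(0.45, -0.38, 0.3, 0.16) -> [1.751, -1.007, -0.343] 0.0116
(0.52, 0, 0.33, 0.1) -> [2.53, -2.775, -0.493] 0.0211
(0.4766, 0.3372, 0.2, 0.099) -> [2.708, -4.466, 0.157] 0.0213
```

Request:
apply_moves(
  deltas=[
    [0,[0.9,-0.5,-0.35],0.01],
    [0,[0.9,-0.5,-0.35],0.01],
    [0,[0.9,-0.5,-0.35],0.01],
    [0,[0.9,-0.5,-0.35],0.01],
    [0,[0.9,-0.5,-0.35],0.01],
  ],
)

```text
t: 1.6
eef_pos: [0.3135, -0.5144, 0.3035]
tool_rot: [0.001, 0.996, 0.089, 0.002]
contact_force: [0.6, -0.8, -0.8]
gripper_width: 1.0
grasp_force: 0.0
```

Request:
apply_moves(
  deltas=[
    [0,[0.85,-0.6,0],0.01],
    [0,[0.85,-0.6,0],0.01],
    [0,[0.85,-0.6,0],0.01],
    [0,[0.85,-0.6,0],0.01],
    [0,[0.85,-0.6,0],0.01],
  ],
)

```text
t: 2.1
eef_pos: [0.4601, -0.3649, 0.3013]
tool_rot: [-0.001, 0.998, 0.058, 0.001]
contact_force: [0.1, 0.6, 0.2]
gripper_width: 0.996
grasp_force: 0.0
```

Request:
apply_moves(
  deltas=[
    [0,[0.4,-1,-0.1],0],
    [0,[0.4,-1,-0.1],0],
    [0,[0.4,-1,-0.1],0],
    [0,[0.4,-1,-0.1],0],
    [0,[0.4,-1,-0.1],0],
  ],
)

```text
t: 2.6
eef_pos: [0.5147, -0.1581, 0.3221]
tool_rot: [-0.001, 0.998, 0.057, 0.001]
contact_force: [-0.1, -0.2, 0.1]
gripper_width: 1.002
grasp_force: 0.0
```

Request:
apply_moves(
  deltas=[
    [0,[0.2,-1,0],0],
    [0,[0.2,-1,0],0],
    [0,[0.2,-1,0],0],
    [0,[0.2,-1,0],0],
    [0,[0.2,-1,0],0],
  ],
)

```text
t: 3.1
eef_pos: [0.5314, 0.0468, 0.3216]
tool_rot: [-0.002, 0.998, 0.058, 0.0]
contact_force: [0.6, 0.3, 0.1]
gripper_width: 0.996
grasp_force: 0.0
```

Request:
apply_moves(
  deltas=[
    [0,[0.1,-1,0],0],
    [0,[0.1,-1,0],0],
    [0,[0.1,-1,0],0],
    [0,[0.1,-1,0],0],
    [0,[0.1,-1,0],0],
  ],
)

```text
t: 3.6
eef_pos: [0.5282, 0.2478, 0.3212]
tool_rot: [-0.002, 0.998, 0.058, -0.0]
contact_force: [-0.5, -0.6, 0.4]
gripper_width: 1.002
grasp_force: 0.0
```

```bash
python3 - <<'E'
from h import *
go((.4766,.3372,.22,.099))
E
```

```text
t 3.6 pos [0.5282 0.2478 0.3212] ang 0.1169 down [-0.001  0.004 -1.   ] F [-0.5 -0.6  0.4] w 1.002 gf 0.0
(0.4766, 0.3372, 0.22, 0.099) -> [-0.204, -0.472, 0.508] 0.0029
```

Request:
apply_moves(
  deltas=[
    [0,[-0.2,-0.47,0.51],0.003],
    [0,[-0.2,-0.47,0.51],0.003],
    [0,[-0.2,-0.47,0.51],0.003],
    [0,[-0.2,-0.47,0.51],0.003],
    [0,[-0.2,-0.47,0.51],0.003],
  ],
)

```text
t: 4.1
eef_pos: [0.4805, 0.3287, 0.2185]
tool_rot: [0.001, 0.999, 0.044, -0.001]
contact_force: [0.8, -0.3, 0.6]
gripper_width: 1.003
grasp_force: 0.0
```

```bash
python3 - <<'E'
from h import *
s=bot.get_obs(); p=bot.read_camera("wrist"); save(p,"w1"); he=np.array(p["hand_eye"]); print(he.round(3).tolist())
T=np.eye(4);T[:3,:3]=q2R(s["tool_rot"]).as_matrix();T[:3,3]=s["eef_pos"]; p["pose"]=T@he
np.savez("w1.npz",pose=p["pose"],intrinsics=p["intrinsics"])
print([proj(p,pose([.4766,.3372,.038,-1.4719])[0].apply([a,b,.038])+[.4766,.3372,.038]) for a in(-.0105,.0105) for b in (-.0635,.0635)])
go((.4766,.3372,.043,.099))
E
```

```text
[[-0.0, -0.945, -0.328, 0.084], [1.0, 0.0, -0.001, -0.001], [0.001, -0.328, 0.945, -0.143], [0.0, 0.0, 0.0, 1.0]]
[array([305.7, 250. ]), array([301.3, 113.4]), array([327.6, 249.7]), array([326.5, 113.1])]
t 4.15 pos [0.4817 0.3283 0.2195] ang 0.0867 down [ 0.001 -0.001 -1.   ] F [0.7 0.3 0.1] w 1.001 gf 0.0
(0.4766, 0.3372, 0.043, 0.099) -> [-0.022, -0.047, 0.883] -0.002
```

View pics/w1.png

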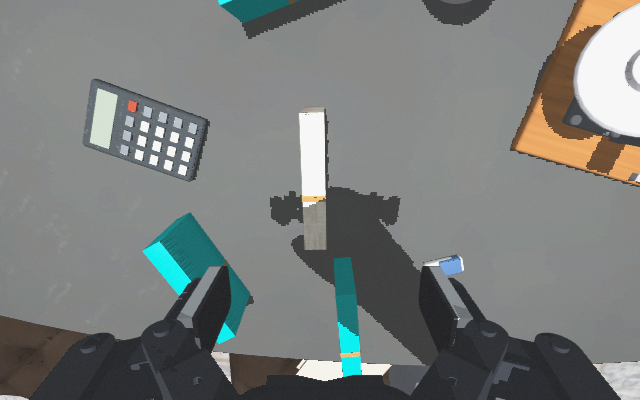

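The white pack sits at (302–326, 110–250), matching the fitted pose within about 1 px. Descending.

Request:
apply_moves(
  deltas=[
    [0,[-0.02,-0.045,0.3],-0.002],
    [0,[-0.02,-0.045,0.6],-0.002],
    [0,[-0.02,-0.045,0.88],-0.002],
    [0,[-0.02,-0.045,0.88],-0.002],
    [0,[-0.02,-0.045,0.88],-0.002],
    [0,[-0.02,-0.045,0.88],-0.002],
  ],
)

```text
t: 4.75
eef_pos: [0.4775, 0.3378, 0.0447]
tool_rot: [-0.0, 0.999, 0.049, 0.001]
contact_force: [0.7, 0.3, 0.2]
gripper_width: 0.998
grasp_force: 0.0
```

Request:
apply_moves(
  deltas=[
    [1,[0,0,0],0],
    [1,[0,0,0],0],
    [1,[0,0,0],0],
    [1,[0,0,0],0],
    [1,[0,0,0],0],
    [1,[0,0,0],0],
    [1,[0,0,0],0],
    [1,[0,0,0],0],
  ],
  squeeze=45,
)

```text
t: 5.55
eef_pos: [0.4759, 0.3385, 0.044]
tool_rot: [-0.0, 0.999, 0.05, 0.0]
contact_force: [-0.5, -1.4, 6.3]
gripper_width: 0.239
grasp_force: 44.9
```

```bash
python3 - <<'E'
from h import *
go((.4766,.3372,.33,.099))
E
```

```text
t 5.55 pos [0.4759 0.3385 0.044 ] ang 0.1008 down [ 0.001  0.    -1.   ] F [-0.5 -1.4  6.3] w 0.239 gf 44.9
(0.4766, 0.3372, 0.33, 0.099) -> [0.004, 0.007, -1.43] 0.0003
```

Request:
apply_moves(
  deltas=[
    [1,[0,0,-0.25],0],
    [1,[0,0,-0.5],0],
    [1,[0,0,-0.75],0],
    [1,[0,0,-1],0],
    [1,[0,0,-1],0],
  ],
)

```text
t: 6.05
eef_pos: [0.4781, 0.3414, 0.2507]
tool_rot: [-0.003, 0.999, 0.05, 0.005]
contact_force: [-0.3, 1.2, -0.9]
gripper_width: 0.242
grasp_force: 45.1
```

Request:
apply_moves(
  deltas=[
    [1,[0,0.2,-0.2],0],
    [1,[0,0.45,-0.43],0],
    [1,[0,0.7,-0.43],0.02],
    [1,[0,0.95,-0.43],0.04],
    [1,[0,1,-0.43],0.045],
    [1,[0,1,-0.43],0.045],
  ],
)

```text
t: 6.65
eef_pos: [0.4961, 0.1333, 0.3283]
tool_rot: [0.002, 0.995, -0.095, -0.0]
contact_force: [0.5, 0.7, -2.2]
gripper_width: 0.24
grasp_force: 45.1
```

```bash
python3 - <<'E'
from h import *
go((.5634,-.1209,.33,-.18))
E
```

```text
t 6.65 pos [0.4961 0.1333 0.3283] ang -0.1912 down [-0.001 -0.003 -1.   ] F [ 0.5  0.7 -2.2] w 0.24 gf 45.1
(0.5634, -0.1209, 0.33, -0.18) -> [0.572, 1.184, -0.005] -0.0018
```

Request:
apply_moves(
  deltas=[
    [1,[0.1,0.25,0],0],
    [1,[0.2,0.5,0],0],
    [1,[0.4,0.75,0],0],
    [1,[0.57,1,0],0],
    [1,[0.57,1,0],-0.002],
    [1,[0.57,1,0],-0.002],
  ],
)

```text
t: 7.25
eef_pos: [0.5722, -0.0832, 0.3273]
tool_rot: [0.001, 0.996, -0.088, -0.001]
contact_force: [0.5, -0.4, -1.2]
gripper_width: 0.242
grasp_force: 45.1
```

Request:
apply_moves(
  deltas=[
    [1,[0,0.18,0.2],0],
    [1,[0,0.18,0.4],0],
    [1,[0,0.18,0.6],0],
    [1,[0,0.18,0.8],0],
    [1,[0,0.18,0.8],0],
    [1,[0,0.18,0.8],0],
  ],
)

```text
t: 7.85
eef_pos: [0.5653, -0.1121, 0.1692]
tool_rot: [-0.0, 0.996, -0.084, -0.001]
contact_force: [0.5, -0.6, -1.4]
gripper_width: 0.24
grasp_force: 45.1
```

```bash
python3 - <<'E'
from h import *
s=bot.get_obs(); p=bot.read_camera("wrist"); he=np.array(p["hand_eye"])
T=np.eye(4);T[:3,:3]=q2R(s["tool_rot"]).as_matrix();T[:3,3]=s["eef_pos"]; p["pose"]=T@he
x=np.load("press.npy");x[2]=0;r,t=pose(x)
im=p["color"][:,:,::-1].copy()
for X in [(.125,.075,.049),(.125,-.075,.049),(.0785,.075,.049),(.0785,-.075,.049),(.15,.09,.014),(.15,-.09,.014)]:
    u=proj(p,r.apply(X)+t); print(X,u); cv2.drawMarker(im,tuple(int(round(a)) for a in u),(255,0,255),0,9,1)
cv2.imwrite("pics/w2.png",im)
go((.5634,-.1209,.12,-.18),(.5634,-.1209,.06,-.18))
E
```

```text
(0.125, 0.075, 0.049) [367.8  96.3]
(0.125, -0.075, 0.049) [358.6 270.2]
(0.0785, 0.075, 0.049) [306.1  95.5]
(0.0785, -0.075, 0.049) [307.1 269.6]
(0.15, 0.09, 0.014) [393.5  76.4]
(0.15, -0.09, 0.014) [379.2 265.1]
t 7.9 pos [ 0.5666 -0.1125  0.1707] ang -0.168 down [ 0.002  0.    -1.   ] F [ 0.2  0.4 -2.4] w 0.243 gf 45.1
(0.5634, -0.1209, 0.12, -0.18) -> [-0.009, 0.044, 0.254] 0.0019
(0.5634, -0.1209, 0.06, -0.18) -> [-0.01, 0.045, 0.554] 0.0019
```

View pics/w2.png

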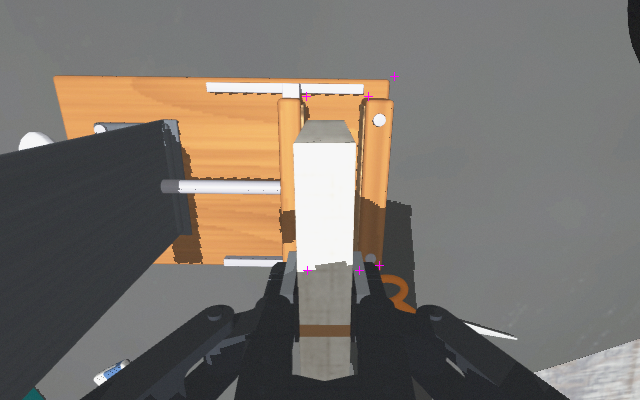

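The jaw's top edge is at (301,98) and the fence's at (366,99), 2–5 px left of the prediction. I shift the press by about 2.5 mm and lower the pack.

Request:
apply_moves(
  deltas=[
    [1,[-0.015,0.03,0.12],0.002],
    [1,[-0.015,0.03,0.2],0.002],
    [1,[-0.015,0.03,0.3],0.002],
    [1,[-0.015,0.03,0.4],0.002],
    [1,[-0.015,0.03,0.48],0.002],
    [1,[-0.015,0.03,0.54],0.002],
    [1,[-0.015,0.03,0.555],0.002],
    [1,[-0.015,0.03,0.555],0.002],
    [1,[-0.015,0.03,0.555],0.002],
  ],
)

```text
t: 8.8
eef_pos: [0.5626, -0.1189, 0.0595]
tool_rot: [0.0, 0.996, -0.091, 0.001]
contact_force: [0.3, 0.4, -1.0]
gripper_width: 0.236
grasp_force: 45.2
```

```bash
python3 - <<'E'
from h import *
x=np.load("press.npy");x[2]=0;x[0]-=.002;x[1]+=.0025;np.save("press.npy",x)
go((.5615,-.1185,.058,-.18))
r,t=pose(x);print(r.inv().apply(bot.get_obs()["eef_pos"]-t))
E
```

```text
t 8.8 pos [ 0.5626 -0.1189  0.0595] ang -0.1819 down [ 0.002 -0.    -1.   ] F [ 0.3  0.4 -1. ] w 0.236 gf 45.2
(0.5615, -0.1185, 0.058, -0.18) -> [-0.006, -0.001, 0.008] -0.0003
[0.10325255 0.00123893 0.05951664]
```

Request:
apply_moves(
  deltas=[
    [1,[0,0,0.007],0],
    [1,[0,0,0.007],0],
    [0.5,[0,0,0.007],0],
    [0.5,[0,0,0.007],0],
    [0.5,[0,0,0.007],0],
    [0.5,[0,0,0.007],0],
    [0.5,[0,0,0.007],0],
    [0.5,[0,0,-0.1],0],
    [0.5,[0,0,-0.3],0],
    [0.5,[0,0,-0.5],0],
    [0.5,[0,0,-0.75],0],
    [0.5,[0,0,-1],0],
  ],
)

```text
t: 10.0
eef_pos: [0.5609, -0.1187, 0.2599]
tool_rot: [-0.0, 0.996, -0.091, -0.0]
contact_force: [1.3, -0.5, 0.7]
gripper_width: 0.5
grasp_force: 0.0
```

```bash
python3 - <<'E'
from h import *
go()
s=bot.get_obs(); p=bot.read_camera("wrist"); he=np.array(p["hand_eye"])
T=np.eye(4);T[:3,:3]=q2R(s["tool_rot"]).as_matrix();T[:3,3]=s["eef_pos"]; p["pose"]=T@he
x=np.load("press.npy");r,t=pose(x)
im=p["color"][:,:,::-1].copy()
for X in [(.125,.075,.049),(.125,-.075,.049),(.0785,.075,.049),(.0785,-.075,.049),(.15,.09,.014),(.103,.0635,.09),(.103,-.0635,.09),(-.135,.09,.014),(-.135,-.09,.014),(-.071,-.055,.215),(-.071,.055,.215)]:
    u=proj(p,r.apply(X)+t); print(X,u); cv2.drawMarker(im,tuple(int(round(a)) for a in u),(255,0,255),0,9,1)
cv2.imwrite("pics/w3.png",im)
E
```

```text
t 10.0 pos [ 0.5609 -0.1187  0.2599] ang -0.1817 down [-0.001  0.    -1.   ] F [ 1.3 -0.5  0.7] w 0.5 gf 0.0
(0.125, 0.075, 0.049) [346.4  92. ]
(0.125, -0.075, 0.049) [343.8 228. ]
(0.0785, 0.075, 0.049) [300.4  92. ]
(0.0785, -0.075, 0.049) [303.7 228. ]
(0.15, 0.09, 0.014) [367.5  76.7]
(0.103, 0.0635, 0.09) [324.6 106.4]
(0.103, -0.0635, 0.09) [324.8 234.1]
(-0.135, 0.09, 0.014) [107.3  77.2]
(-0.135, -0.09, 0.014) [137.8 227.8]
(-0.071, -0.055, 0.215) [ 64.9 302.6]
(-0.071, 0.055, 0.215) [ 14.3 137.2]
```

View pics/w3.png

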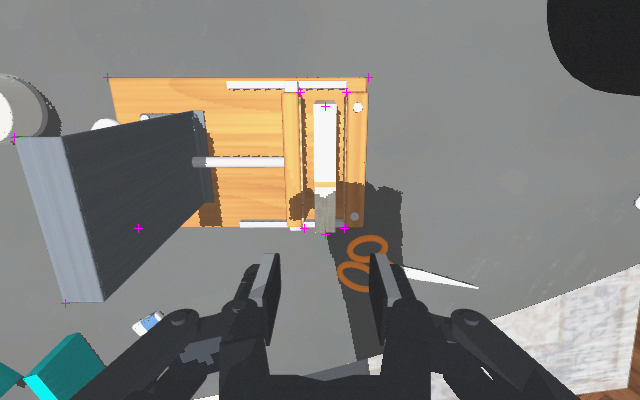

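The cards stand centred in the slot at (325,105–232), and all the press marks match. Now to the wheel, with the camera side turned to the left.

```bash
python3 - <<'E'
from h import *
x=np.load("press.npy");r,t=pose(x); print(x,bot.get_obs()["q"].round(2))
go((*(r.apply([-.19,0,.30])+t),1.39))
E
```

```text
[ 0.57987166 -0.01709082  0.         -1.75100983] [ 0.31  0.29 -0.26  1.75  0.08  1.1  -1.73]
t 10.05 pos [ 0.5655 -0.1191  0.2693] ang -0.182 down [ 0.013 -0.002 -1.   ] F [3.4 0.5 7. ] w 0.499 gf 0.0
(np.float64(0.6139271905900975), np.float64(0.16983221802322393), np.float64(0.3), 1.39) -> [-0.021, -1.465, -0.153] -0.2502
```

Request:
apply_moves(
  deltas=[
    [0.5,[0,-0.2,-0.15],-0.02],
    [0.5,[0,-0.4,-0.2],-0.04],
    [0.5,[0,-0.6,-0.2],-0.06],
    [0.5,[0,-0.8,-0.2],-0.08],
    [0.5,[0,-1,-0.2],-0.1],
    [0.5,[0,-1,-0.2],-0.12],
    [0.5,[0,-1,-0.2],-0.14],
    [0.5,[0,-1,-0.2],-0.16],
    [0.5,[0,-1,-0.2],-0.18],
    [0.5,[0,-1,-0.2],-0.2],
    [0.5,[0,-1,-0.2],-0.225],
    [0.5,[0,-1,-0.2],-0.25],
  ],
)

```text
t: 11.25
eef_pos: [0.5976, 0.0778, 0.2979]
tool_rot: [-0.0, 0.771, 0.637, -0.0]
contact_force: [0.7, -0.2, -1.2]
gripper_width: 0.502
grasp_force: 0.0
```

```bash
python3 - <<'E'
from h import *
x=np.load("press.npy");r,t=pose(x)
go((*(r.apply([-.17,0,.32])+t),1.39))
E
```

```text
t 11.25 pos [0.5976 0.0778 0.2979] ang 1.3808 down [-0. -0. -1.] F [ 0.7 -0.2 -1.2] w 0.502 gf 0.0
(np.float64(0.6103423981828405), np.float64(0.15015610907361518), np.float64(0.32), 1.39) -> [0.367, -0.006, -0.111] -0.0015
```

```bash
cat >> h.py <<'E'
def wrist():
    s=bot.get_obs(); p=bot.read_camera("wrist")
    T=np.eye(4);T[:3,:3]=q2R(s["tool_rot"]).as_matrix();T[:3,3]=s["eef_pos"]; p["pose"]=T@np.array(p["hand_eye"]); return p
AX=np.array([-.574,0,.819]);UP=np.array([.819,0,.574])
def handle(h,th,k=.017): # press-frame point on the handle axis
    return np.array([h[0],0,h[1]])+k*AX+.042*(np.cos(th)*UP-np.sin(th)*np.array([0,1,0]))
E
python3 - <<'E'
from h import *
p=wrist(); np.savez("v1.npz",color=p["color"],pose=p["pose"],intrinsics=p["intrinsics"])
print([(np.round(pose(np.load("press.npy"))[0].inv().apply(np.array(d["point"])-pose(np.load("press.npy"))[1]),3),d["confidence"]) for n in("handle","crank") for d in bot.look_for(p,n)])
E
```

```text
[(array([-0.079,  0.001,  0.144]), 0.88), (array([-0.103,  0.004,  0.094]), 0.66)]
```

Request:
apply_moves(
  deltas=[
    [0.5,[0.25,0,-0.1],0],
    [0.5,[0.37,0,-0.1],0],
    [0.5,[0.37,0,-0.1],0],
    [0.5,[0.37,0,-0.1],0],
  ],
)

```text
t: 11.8
eef_pos: [0.6119, 0.151, 0.3179]
tool_rot: [-0.0, 0.773, 0.634, -0.0]
contact_force: [0.1, 0.5, -0.2]
gripper_width: 0.502
grasp_force: 0.0
```

```bash
python3 - <<'E'
from h import *
p=wrist(); np.savez("v2.npz",color=p["color"],pose=p["pose"],intrinsics=p["intrinsics"])
r,t=pose(np.load("press.npy"))
print([(np.round(r.inv().apply(np.array(d["point"])-t),3),d["confidence"]) for n in("handle","crank") for d in bot.look_for(p,n)])
go()
out=[]
for n in("v1","v2"):
    q=np.load(n+".npz"); im=q["color"][:,:,::-1].copy()
    c=proj(q,r.apply([-.1,0,.1])+t); u,v=int(np.clip(c[0],100,540)),int(np.clip(c[1],100,300)); print(n,u-100,v-100)
    out.append(cv2.resize(im[v-100:v+100,u-100:u+100],None,fx=2,fy=2,interpolation=cv2.INTER_CUBIC))
    for h,col in(((-.1175,.1115),(255,0,255)),((-.1134,.1029),(0,200,0))):
        for X in(handle(h,0),handle(h,.3),handle(h,-.3),np.array([h[0],0,h[1]])-.02*AX):
            w=(proj(q,r.apply(X)+t)-[u-100,v-100])*2; cv2.circle(out[-1],tuple(int(round(a)) for a in w),2,col,1)
cv2.imwrite("pics/v.png",np.hstack(out))
E
```

```text
[(array([-0.086, -0.003,  0.143]), 0.71), (array([-0.073, -0.001,  0.096]), 0.34), (array([-0.1  ,  0.002,  0.095]), 0.63)]
t 11.95 pos [0.6122 0.1488 0.3179] ang 1.3714 down [-0.    -0.001 -1.   ] F [-0.2  0.1 -0.8] w 0.499 gf 0.0
v1 225 66
v2 225 124
```

View pics/v.png

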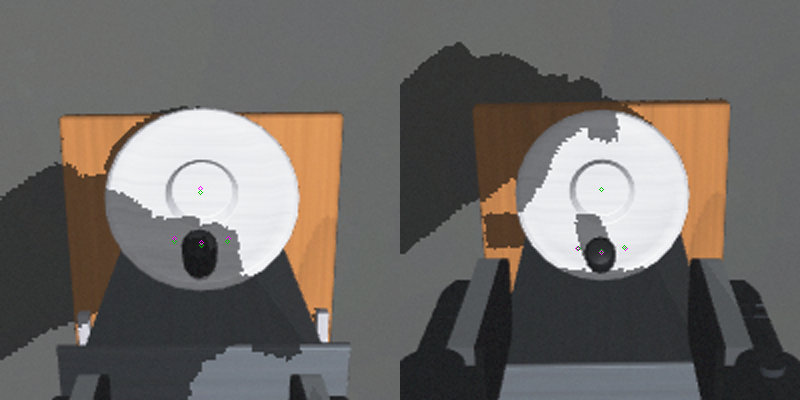

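v.png shows the wheel centred at (201,198) and (603,195). The handle tip is at (200,240) and (600,251), so the crank is at about 0.

```bash
python3 - <<'E'
from h import *
from scipy.optimize import least_squares
r,t=pose(np.load("press.npy")); v=[np.load("v1.npz"),np.load("v2.npz")]; off=[(225,66),(225,124)]
def pj(p,X):
    M=np.linalg.inv(p["pose"]); X=np.atleast_2d(r.apply(X)+t); c=X@M[:3,:3].T+M[:3,3]; u=c@p["intrinsics"].T; return u[:,:2]/u[:,2:]
obs=[dict(l=105,r=299,t=107,b=290,boss=(201,191),tip=(200,240)),dict(l=117,r=289,t=109.5,b=280,boss=(202,190),tip=(200,251))]
a=np.linspace(0,2*np.pi,181)
def f(x):
    h=np.array([x[0],x[3],x[1]]);o=[]
    C=h-.024*AX+.053*(np.outer(np.cos(a),UP)+np.outer(np.sin(a),[0,1,0]))
    for q,d,w in zip(v,obs,off):
        c=(pj(q,C)-w)*2
        o+=[c[:,0].min()-d["l"],c[:,0].max()-d["r"],c[:,1].min()-d["t"],c[:,1].max()-d["b"]]
        o+=list(((pj(q,h-.02*AX)-w)*2)[0]-d["boss"])
        o+=list(((pj(q,handle(x,x[2])+[0,x[3],0])-w)*2)[0]-d["tip"])
    return np.array(o)
s=least_squares(f,[-.1155,.107,0,0],loss='soft_l1',x_scale=[.01,.01,.1,.01]);print(s.x.round(4),s.fun.round(1).reshape(2,-1).tolist())
E
```

```text
[-0.1139  0.1044  0.0302  0.0007] [[-0.4, 0.3, 0.2, -1.1, 0.8, 0.6, -0.3, 4.7], [-1.8, 0.2, -0.6, -0.8, 0.0, -0.4, 0.3, 0.3]]
```

```bash
cat >> h.py <<'E'
RP,TP=pose(np.load("press.npy")); HUB=np.array([-.114,0,.1045])
def gp(*tg): # press-frame TCP targets (optional base start instead of measured)
    s=bot.get_obs(); print("press pos",(RP.inv().apply(s["eef_pos"]-TP)*1000).round(1), "F press",RP.inv().apply(s["contact_force"]).round(1))
    go(*[(*(RP.apply(g)+TP).round(4),1.39) for g in tg])
def face(phi,d,rad=.044): return HUB-.024*AX+rad*(-np.cos(phi)*UP+np.sin(phi)*np.array([0,1,0]))+[-.011,0,-d]
E
python3 - <<'E'
from h import *
gp((-.17,-.02,.14),face(-.5,-.015),face(-.5,0))
E
```

```text
press pos [-169.     2.1  317.9] F press [-0.1 -0.2 -0.8]
t 11.95 pos [0.6122 0.1488 0.3179] ang 1.3714 down [-0.    -0.001 -1.   ] F [-0.2  0.1 -0.8] w 0.499 gf 0.0
(np.float64(0.5907), np.float64(0.1537), np.float64(0.14), 1.39) -> [0.004, -0.11, 0.889] -0.003
(np.float64(0.5847), np.float64(0.1272), np.float64(0.0777), 1.39) -> [-0.131, -0.113, 1.201] -0.003
(np.float64(0.5847), np.float64(0.1272), np.float64(0.0627), 1.39) -> [-0.131, -0.113, 1.276] -0.003
```

Request:
apply_moves(
  deltas=[
    [1,[0,-0.11,0.25],-0.003],
    [1,[0,-0.11,0.5],-0.003],
    [1,[0,-0.11,0.75],-0.003],
    [1,[0,-0.11,0.9],-0.003],
    [1,[0,-0.11,0.9],-0.003],
    [1,[0,-0.11,0.9],-0.003],
  ],
)

```text
t: 12.55
eef_pos: [0.591, 0.154, 0.1389]
tool_rot: [-0.0, 0.767, 0.641, -0.0]
contact_force: [0.4, -0.3, 0.7]
gripper_width: 0.003
grasp_force: 0.0
```

Request:
apply_moves(
  deltas=[
    [1,[-0.135,0,0.1],0],
    [1,[-0.135,0,0.2],0],
    [1,[-0.135,0,0.3],0],
    [1,[-0.135,0,0.3],0],
  ],
)

```text
t: 12.95
eef_pos: [0.5863, 0.1275, 0.0789]
tool_rot: [0.0, 0.767, 0.641, 0.0]
contact_force: [-0.4, -0.2, -0.1]
gripper_width: 0.001
grasp_force: 0.0
```

```bash
python3 - <<'E'
from h import *
gp(face(-.5,0),*[face(p,.004) for p in (-.5,-.25,0,.25,.5,.65)])
E
```

```text
press pos [-143.4  -19.6   78.9] F press [ 0.3 -0.3 -0.1]
t 12.95 pos [0.5863 0.1275 0.0789] ang 1.3921 down [ 0. -0. -1.] F [-0.4 -0.2 -0.1] w 0.001 gf 0.0
(np.float64(0.5847), np.float64(0.1272), np.float64(0.0627), 1.39) -> [-0.003, -0.007, 0.081] 0.0003
(np.float64(0.5847), np.float64(0.1272), np.float64(0.0587), 1.39) -> [-0.003, -0.007, 0.101] 0.0003
(np.float64(0.5954), np.float64(0.1286), np.float64(0.0564), 1.39) -> [0.014, 0.044, 0.112] 0.0003
(np.float64(0.6063), np.float64(0.1278), np.float64(0.0556), 1.39) -> [0.019, 0.098, 0.116] 0.0003
(np.float64(0.6168), np.float64(0.1247), np.float64(0.0564), 1.39) -> [0.013, 0.153, 0.112] 0.0003
(np.float64(0.6262), np.float64(0.1197), np.float64(0.0587), 1.39) -> [-0.003, 0.203, 0.101] 0.0003
(np.float64(0.6311), np.float64(0.1158), np.float64(0.0607), 1.39) -> [-0.018, 0.231, 0.091] 0.0003
```

Touch down gently to find the face and the stiffness.

Request:
apply_moves(
  deltas=[
    [1,[0,0,0.03],0],
    [1,[0,0,0.06],0],
    [1,[0,0,0.08],0],
    [1,[0,0,0.09],0],
    [1,[0,0,0.09],0],
  ],
)

```text
t: 13.45
eef_pos: [0.5888, 0.1296, 0.0627]
tool_rot: [0.001, 0.767, 0.642, 0.003]
contact_force: [2.2, 1.1, 6.7]
gripper_width: -0.003
grasp_force: 3.4
```

```bash
python3 - <<'E'
from h import *
gp()
E
```

```text
press pos [-145.9  -17.5   62.7] F press [-1.4  2.   6.7]
t 13.45 pos [0.5888 0.1296 0.0627] ang 1.3939 down [ 0.006  0.002 -1.   ] F [2.2 1.1 6.7] w -0.003 gf 3.4
```

Request:
apply_moves(
  deltas=[
    [1,[0,0,0.015],0],
    [1,[0.01,0.025,0.022],0],
    [1,[0.017,0.05,0.027],0],
    [1,[0.02,0.08,0.03],0],
    [1,[0.022,0.105,0.03],0],
    [1,[0.02,0.13,0.029],0],
    [1,[0.016,0.16,0.026],0],
    [1,[0.008,0.185,0.021],0],
    [1,[0,0.21,0.015],0],
    [1,[-0.015,0.238,0.005],0],
    [1,[-0.015,0.238,0.005],0],
  ],
)

```text
t: 14.55
eef_pos: [0.6356, 0.1212, 0.0619]
tool_rot: [-0.0, 0.766, 0.642, 0.005]
contact_force: [4.8, 6.2, 2.9]
gripper_width: -0.002
grasp_force: 4.0
```

```bash
python3 - <<'E'
from h import *
gp()
p=bot.read_camera("top"); 
for d in bot.look_for(p,"handle"): print((RP.inv().apply(np.array(d["point"])-TP)).round(3),d["confidence"])
p=bot.read_camera("side"); 
for d in bot.look_for(p,"handle"): print((RP.inv().apply(np.array(d["point"])-TP)).round(3),d["confidence"])
for th in(0,.4,.8,1.2): print(th,handle(HUB[[0,2]],th,.005).round(3))
E
```

```text
press pos [-146.    30.1   61.9] F press [-7.   3.6  2.9]
t 14.55 pos [0.6356 0.1212 0.0619] ang 1.3951 down [ 0.008  0.007 -1.   ] F [4.8 6.2 2.9] w -0.002 gf 4.0
[-0.098 -0.035  0.127] 0.61
[-0.103 -0.041  0.127] 0.39
0 [-0.082  0.     0.133]
0.4 [-0.085 -0.016  0.131]
0.8 [-0.093 -0.03   0.125]
1.2 [-0.104 -0.039  0.117]
```

Request:
apply_moves(
  deltas=[
    [1,[0.02,0,-0.1],0],
    [0.5,[0.1,0,-0.35],0],
    [0.5,[0.1,-0.2,-0.55],0],
    [0.5,[0.1,-0.33,-0.6],0],
    [0.5,[0.1,-0.33,-0.6],0],
    [0.5,[0.1,-0.33,-0.6],0],
  ],
)

```text
t: 15.35
eef_pos: [0.571, 0.1481, 0.1802]
tool_rot: [0.001, 0.767, 0.642, 0.001]
contact_force: [0.9, -0.8, -0.9]
gripper_width: 0.501
grasp_force: 0.0
```

```bash
python3 - <<'E'
from h import *
gp()
for n in("wrist","top","side"):
    p=wrist() if n=="wrist" else bot.read_camera(n)
    for d in bot.look_for(p,"handle"): print(n,(RP.inv().apply(np.array(d["point"])-TP)).round(3),d["confidence"])
E
```

```text
press pos [-160.9  -38.4  180.2] F press [ 0.7  1.1 -0.9]
t 15.35 pos [0.571  0.1481 0.1802] ang 1.3942 down [ 0.002 -0.    -1.   ] F [ 0.9 -0.8 -0.9] w 0.501 gf 0.0
wrist [-0.106 -0.039  0.13 ] 0.72
wrist [-0.092 -0.021  0.072] 0.71
top [-0.269  0.043  0.049] 0.36
side [ 0.096 -0.01   0.07 ] 0.52
```

```bash
python3 - <<'E'
from h import *
gp((-.117,-.037,.18),(-.117,-.037,.113))
E
```

```text
press pos [-160.5  -38.3  178.4] F press [-0.5 -0.   0.5]
t 15.65 pos [0.571  0.1477 0.1784] ang 1.3927 down [-0.001 -0.    -1.   ] F [0.1 0.5 0.5] w 0.501 gf 0.0
(np.float64(0.5644), np.float64(0.1046), np.float64(0.18), 1.39) -> [-0.218, 0.006, -0.008] 0.0004
(np.float64(0.5644), np.float64(0.1046), np.float64(0.113), 1.39) -> [-0.218, 0.006, 0.327] 0.0004
```

Request:
apply_moves(
  deltas=[
    [0.5,[-0.217,0.006,0],0],
    [0.5,[-0.217,0.006,0],0],
    [0.5,[-0.217,0.006,0.1],0],
    [0.5,[-0.217,0.006,0.2],0],
    [0.5,[-0.217,0.006,0.28],0],
    [0.5,[-0.217,0.006,0.325],0],
    [0.5,[-0.217,0.006,0.325],0],
  ],
)

```text
t: 16.35
eef_pos: [0.5634, 0.105, 0.1128]
tool_rot: [-0.001, 0.767, 0.642, -0.001]
contact_force: [0.8, -0.8, 0.2]
gripper_width: 0.5
grasp_force: 0.0
```

Request:
apply_moves(
  deltas=[
    [1,[0,0,0],0],
    [1,[0,0,0],0],
    [1,[0,0,0],0],
    [1,[0,0,0],0],
    [1,[0,0,0],0],
    [1,[0,0,0],0],
  ],
  squeeze=30,
)

```text
t: 16.95
eef_pos: [0.5654, 0.1056, 0.1151]
tool_rot: [0.001, 0.767, 0.642, 0.001]
contact_force: [5.2, 1.5, 1.2]
gripper_width: 0.158
grasp_force: 29.4
```

```bash
python3 - <<'E'
from h import *
gp()
E
```

```text
press pos [-118.1  -36.2  115.1] F press [-2.4  4.8  1.2]
t 16.95 pos [0.5654 0.1056 0.1151] ang 1.3936 down [ 0.003  0.001 -1.   ] F [5.2 1.5 1.2] w 0.158 gf 29.4
```

Request:
apply_moves(
  deltas=[
    [0.7,[0,0,0],0],
    [0.7,[0,0,0],0],
    [0.7,[-0.01,0,-0.01],0],
    [0.7,[-0.02,0,-0.01],0],
    [0.7,[-0.02,0,-0.01],0],
  ],
)

```text
t: 17.45
eef_pos: [0.5632, 0.1006, 0.1161]
tool_rot: [-0.0, 0.767, 0.642, -0.0]
contact_force: [-0.9, 0.7, 0.7]
gripper_width: 0.301
grasp_force: 0.0
```

Request:
apply_moves(
  deltas=[
    [1,[0,0,0],0],
    [1,[0,0,0],0],
    [1,[0,0,0],0],
    [1,[0,0,0],0],
    [1,[0,0,0],0],
  ],
)

```text
t: 17.95
eef_pos: [0.5638, 0.101, 0.1163]
tool_rot: [0.0, 0.767, 0.642, 0.0]
contact_force: [2.0, -1.0, -0.9]
gripper_width: 0.18
grasp_force: 29.2
```

```bash
python3 - <<'E'
from h import *
gp()
for th in (.7,.9,1.,1.1,1.2,1.4,1.6): print(th,handle(HUB[[0,2]],th).round(4))
E
```

```text
press pos [-113.3  -37.   116.3] F press [ 0.6  2.1 -0.9]
t 17.95 pos [0.5638 0.101  0.1163] ang 1.3934 down [ 0. -0. -1.] F [ 2.  -1.  -0.9] w 0.18 gf 29.2
0.7 [-0.0974 -0.0271  0.1369]
0.9 [-0.1024 -0.0329  0.1334]
1.0 [-0.1052 -0.0353  0.1314]
1.1 [-0.1082 -0.0374  0.1294]
1.2 [-0.1113 -0.0391  0.1272]
1.4 [-0.1179 -0.0414  0.1225]
1.6 [-0.1248 -0.042   0.1177]
```

Request:
apply_moves(
  deltas=[
    [1,[0.016,-0.009,0.011],0],
    [1,[0.032,-0.016,0.022],0],
    [1,[0.048,-0.022,0.033],0],
    [1,[0.065,-0.026,0.045],0],
    [1,[0.065,-0.026,0.045],0],
    [1,[0.065,-0.026,0.045],0],
  ],
  squeeze=35,
)

```text
t: 18.55
eef_pos: [0.5625, 0.1145, 0.1072]
tool_rot: [0.001, 0.767, 0.642, 0.001]
contact_force: [8.0, -2.9, -4.0]
gripper_width: 0.176
grasp_force: 34.3
```

```bash
python3 - <<'E'
from h import *
gp()
E
```

```text
press pos [-126.4  -40.6  107.2] F press [ 1.4  8.4 -4. ]
t 18.55 pos [0.5625 0.1145 0.1072] ang 1.3931 down [ 0.003 -0.    -1.   ] F [ 8.  -2.9 -4. ] w 0.176 gf 34.3
```

Request:
apply_moves(
  deltas=[
    [0.7,[0,0.005,0],0],
    [0.7,[0,0.005,0],0],
    [0.7,[-0.02,0.005,0.01],0],
    [0.7,[-0.045,0.005,0.02],0],
    [0.7,[-0.045,0.005,0.02],0],
    [1,[-0.045,0.005,0.02],0],
    [1,[-0.045,0.005,0.02],0],
    [1,[-0.045,0.005,0.02],0],
    [1,[-0.045,0.005,0.02],0],
    [1,[-0.045,0.005,0.02],0],
  ],
)

```text
t: 19.55
eef_pos: [0.5609, 0.1051, 0.1034]
tool_rot: [0.001, 0.767, 0.641, 0.0]
contact_force: [3.9, -2.4, -3.5]
gripper_width: 0.175
grasp_force: 35.5
```

```bash
python3 - <<'E'
from h import *
gp()
E
```

```text
press pos [-116.8  -40.5  103.4] F press [ 1.7  4.3 -3.5]
t 19.55 pos [0.5609 0.1051 0.1034] ang 1.3926 down [ 0.001 -0.001 -1.   ] F [ 3.9 -2.4 -3.5] w 0.175 gf 35.5
```

```bash
cat >> h.py <<'E'
def arc(a,b,n=12):
    for th in np.linspace(a,b,n+1)[1:]:
        print("[1, [%.3f, %.3f, %.3f], 0],"%(-.172*(np.cos(th)-np.cos(a)),-.21*(np.sin(th)-np.sin(a)),-.1205*(np.cos(th)-np.cos(a))),end=" ")
    print()
E
python3 - <<'E'
from h import *
arc(1.45,2.6,11)
arc(2.6,3.75,11)
E
```

```text
[1, [0.018, -0.002, 0.013], 0], [1, [0.036, -0.001, 0.025], 0], [1, [0.054, 0.002, 0.038], 0], [1, [0.071, 0.008, 0.050], 0], [1, [0.088, 0.015, 0.062], 0], [1, [0.104, 0.025, 0.073], 0], [1, [0.119, 0.036, 0.084], 0], [1, [0.134, 0.050, 0.094], 0], [1, [0.146, 0.065, 0.103], 0], [1, [0.158, 0.082, 0.111], 0], [1, [0.168, 0.100, 0.118], 0], 
[1, [0.008, 0.019, 0.006], 0], [1, [0.015, 0.040, 0.011], 0], [1, [0.020, 0.061, 0.014], 0], [1, [0.023, 0.082, 0.016], 0], [1, [0.025, 0.104, 0.017], 0], [1, [0.024, 0.126, 0.017], 0], [1, [0.022, 0.148, 0.015], 0], [1, [0.017, 0.169, 0.012], 0], [1, [0.011, 0.190, 0.008], 0], [1, [0.003, 0.210, 0.002], 0], [1, [-0.006, 0.228, -0.004], 0],
```

Request:
apply_moves(
  deltas=[
    [1,[0.018,0.002,0.013],0],
    [1,[0.036,0.003,0.025],0],
    [1,[0.054,0.006,0.038],0],
    [1,[0.071,0.012,0.05],0],
    [1,[0.088,0.019,0.062],0],
    [1,[0.104,0.029,0.073],0],
    [1,[0.119,0.04,0.084],0],
    [1,[0.134,0.054,0.094],0],
    [1,[0.146,0.069,0.103],0],
    [1,[0.158,0.086,0.111],0],
    [1,[0.168,0.104,0.118],0],
  ],
)

```text
t: 20.65
eef_pos: [0.5892, 0.1321, 0.081]
tool_rot: [0.003, 0.768, 0.641, 0.0]
contact_force: [4.1, -10.4, 11.4]
gripper_width: 0.182
grasp_force: 36.9
```

```bash
python3 - <<'E'
from h import *
gp()
for n in("top","side"):
    p=bot.read_camera(n)
    for d in bot.look_for(p,"handle"): print(n,(RP.inv().apply(np.array(d["point"])-TP)).round(3),d["confidence"])
E
```

```text
press pos [-148.5  -17.6   81. ] F press [ 9.5  5.9 11.4]
t 20.65 pos [0.5892 0.1321 0.081 ] ang 1.3907 down [ 0.004 -0.004 -1.   ] F [  4.1 -10.4  11.4] w 0.182 gf 36.9
```

Request:
apply_moves(
  deltas=[
    [1,[0,0.019,0],0],
    [1,[0.005,0.04,0.0],0],
    [1,[0.01,0.061,0.003],0],
    [1,[0.013,0.082,0.005],0],
    [1,[0.015,0.104,0.006],0],
    [1,[0.014,0.126,0.006],0],
    [1,[0.011,0.148,0.003],0],
    [1,[0.005,0.169,0],0],
    [1,[-0.001,0.19,-0.004],0],
    [1,[-0.01,0.21,-0.01],0],
    [1,[-0.02,0.228,-0.016],0],
  ],
)

```text
t: 21.95
eef_pos: [0.6292, 0.1235, 0.0821]
tool_rot: [-0.001, 0.767, 0.642, -0.001]
contact_force: [-3.2, -2.5, -0.4]
gripper_width: 0.187
grasp_force: 35.8
```

```bash
python3 - <<'E'
from h import *
gp(); arc(3.85,4.75,9)
E
```

```text
press pos [-147.1   23.3   82.1] F press [ 3.  -2.7 -0.4]
t 21.95 pos [0.6292 0.1235 0.0821] ang 1.3942 down [-0.003 -0.001 -1.   ] F [-3.2 -2.5 -0.4] w 0.187 gf 35.8
[1, [-0.012, 0.015, -0.008], 0], [1, [-0.025, 0.029, -0.017], 0], [1, [-0.039, 0.041, -0.027], 0], [1, [-0.054, 0.051, -0.038], 0], [1, [-0.070, 0.060, -0.049], 0], [1, [-0.086, 0.066, -0.060], 0], [1, [-0.103, 0.071, -0.072], 0], [1, [-0.120, 0.073, -0.084], 0], [1, [-0.137, 0.073, -0.096], 0],
```

Request:
apply_moves(
  deltas=[
    [1,[-0.01,0.017,-0.007],0],
    [1,[-0.021,0.033,-0.015],0],
    [1,[-0.034,0.047,-0.024],0],
    [1,[-0.047,0.06,-0.033],0],
    [1,[-0.062,0.071,-0.043],0],
    [1,[-0.077,0.081,-0.054],0],
    [1,[-0.093,0.088,-0.065],0],
    [1,[-0.11,0.094,-0.077],0],
    [1,[-0.127,0.097,-0.089],0],
    [1,[-0.144,0.099,-0.101],0],
    [1,[-0.144,0.099,-0.101],0],
  ],
)

```text
t: 23.05
eef_pos: [0.6439, 0.091, 0.1028]
tool_rot: [-0.001, 0.767, 0.642, -0.001]
contact_force: [-7.2, -1.7, -3.0]
gripper_width: 0.184
grasp_force: 35.6
```

```bash
python3 - <<'E'
from h import *
gp()
E
```

```text
press pos [-117.8   43.7  102.8] F press [ 3.  -6.8 -3. ]
t 23.05 pos [0.6439 0.091  0.1028] ang 1.3933 down [-0.002 -0.001 -1.   ] F [-7.2 -1.7 -3. ] w 0.184 gf 35.6
```

Request:
apply_moves(
  deltas=[
    [0.7,[0,0,0],0],
    [0.7,[0,-0.005,0],0],
    [0.7,[0.03,-0.005,0],0],
    [0.7,[0.06,-0.005,0],0],
    [0.7,[0.085,-0.005,0],0],
    [1,[0.085,-0.005,0],0],
    [1,[0.085,-0.005,0],0],
    [1,[0.085,-0.005,0],0],
    [1,[0.085,-0.005,0],0],
  ],
)

```text
t: 23.95
eef_pos: [0.6475, 0.1092, 0.1036]
tool_rot: [-0.0, 0.767, 0.642, 0.001]
contact_force: [1.3, 3.9, 1.9]
gripper_width: -0.001
grasp_force: 1.8
```

```bash
python3 - <<'E'
from h import *
gp();arc(4.7,5.4,7)
E
```

```text
press pos [-136.4   43.9  103.6] F press [-4.1  0.6  1.9]
t 23.95 pos [0.6475 0.1092 0.1036] ang 1.3939 down [ 0.001  0.001 -1.   ] F [1.3 3.9 1.9] w -0.001 gf 1.8
[1, [-0.017, -0.001, -0.012], 0], [1, [-0.034, -0.004, -0.024], 0], [1, [-0.051, -0.009, -0.036], 0], [1, [-0.067, -0.016, -0.047], 0], [1, [-0.083, -0.024, -0.058], 0], [1, [-0.097, -0.035, -0.068], 0], [1, [-0.111, -0.048, -0.078], 0],
```

Request:
apply_moves(
  deltas=[
    [1,[-0.02,0,-0.01],0],
    [1,[-0.04,-0.002,-0.02],0],
    [1,[-0.055,-0.008,-0.03],0],
    [1,[-0.07,-0.015,-0.04],0],
    [1,[-0.085,-0.025,-0.05],0],
    [1,[-0.1,-0.035,-0.06],0],
    [1,[-0.1,-0.05,-0.06],0],
    [1,[-0.1,-0.065,-0.06],0],
    [1,[-0.1,-0.065,-0.06],0],
  ],
)

```text
t: 24.85
eef_pos: [0.6298, 0.0904, 0.1146]
tool_rot: [-0.0, 0.767, 0.642, -0.001]
contact_force: [0.7, 1.3, 0.3]
gripper_width: -0.001
grasp_force: 1.0
```

```bash
python3 - <<'E'
from h import *
gp()
for n in("top","side"):
    p=bot.read_camera(n)
    for d in bot.look_for(p,"handle"): print(n,(RP.inv().apply(np.array(d["point"])-TP)).round(3),d["confidence"])
E
```

```text
press pos [-114.7   29.9  114.6] F press [-1.4  0.4  0.3]
t 24.85 pos [0.6298 0.0904 0.1146] ang 1.3936 down [-0.002 -0.001 -1.   ] F [0.7 1.3 0.3] w -0.001 gf 1.0
side [-0.094  0.021  0.13 ] 0.5
```

Request:
apply_moves(
  deltas=[
    [1,[0.15,0,-0.1],0],
    [1,[0.25,0,-0.15],0],
    [1,[0.25,-0.15,-0.15],0],
    [1,[0.25,-0.25,-0.1],0],
    [1,[0.25,-0.25,0],0],
    [1,[0.2,-0.25,0.1],0],
    [1,[0.15,-0.25,0.18],0],
    [1,[0.15,-0.25,0.18],0],
    [1,[0.15,-0.25,0.18],0],
  ],
)

```text
t: 25.95
eef_pos: [0.587, 0.1299, 0.0793]
tool_rot: [-0.0, 0.767, 0.642, -0.0]
contact_force: [0.3, 0.5, -0.1]
gripper_width: 0.002
grasp_force: 0.0
```

```bash
python3 - <<'E'
from h import *
p=wrist()
for d in bot.look_for(p,"handle"): print((RP.inv().apply(np.array(d["point"])-TP)).round(3),d["confidence"])
gp(face(-.5,0),face(-.5,.003))
E
```

```text
press pos [-146.7  -18.8   80.2] F press [0.3 0.6 0.4]
t 26.05 pos [0.5877 0.1307 0.0802] ang 1.3944 down [ 0.002  0.001 -1.   ] F [ 0.5 -0.4  0.4] w 0.001 gf 0.0
(np.float64(0.5847), np.float64(0.1272), np.float64(0.0627), 1.39) -> [-0.02, -0.012, 0.088] 0.0007
(np.float64(0.5847), np.float64(0.1272), np.float64(0.0597), 1.39) -> [-0.02, -0.012, 0.103] 0.0007
```

Request:
apply_moves(
  deltas=[
    [1,[-0.015,-0.012,0.05],0],
    [1,[-0.015,-0.012,0.09],0],
    [1,[-0.015,-0.012,0.107],0],
    [1,[-0.005,0.015,0.116],0],
    [1,[0.002,0.04,0.12],0],
    [1,[0.005,0.07,0.123],0],
    [1,[0.005,0.095,0.123],0],
    [1,[0.003,0.12,0.122],0],
    [1,[0,0.15,0.12],0],
    [1,[-0.008,0.175,0.115],0],
    [1,[-0.015,0.2,0.108],0],
    [1,[-0.03,0.228,0.098],0],
  ],
)

```text
t: 27.25
eef_pos: [0.6298, 0.1239, 0.0608]
tool_rot: [-0.003, 0.765, 0.644, 0.003]
contact_force: [-4.0, 14.0, 7.4]
gripper_width: 0.0
grasp_force: 7.1
```

```bash
python3 - <<'E'
from h import *
gp()
for n in("top","side"):
    p=bot.read_camera(n)
    for k in ("handle","jaw","cards"):
        for d in bot.look_for(p,k)[:3]: print(n,k,(RP.inv().apply(np.array(d["point"])-TP)).round(3),d["confidence"])
E
```

```text
press pos [-147.7   23.9   60.8] F press [-13.1  -6.5   7.4]
t 27.25 pos [0.6298 0.1239 0.0608] ang 1.3989 down [ 0.001  0.01  -1.   ] F [-4.  14.   7.4] w 0.0 gf 7.1
top jaw [-0.256  0.064  0.05 ] 0.65
top jaw [-0.058 -0.043  0.014] 0.54
top cards [-0.413 -0.307  0.077] 0.98
top cards [-0.247 -0.319  0.077] 0.78
top cards [-0.39  -0.008  0.069] 0.59
side jaw [ 0.103 -0.005  0.078] 0.65
side jaw [ 0.086 -0.013  0.04 ] 0.64
side cards [-0.252 -0.329  0.054] 0.9
side cards [-0.428 -0.314  0.056] 0.89
side cards [ 0.106 -0.009  0.075] 0.73
```

Request:
apply_moves(
  deltas=[
    [1,[0.05,0,-0.1],0],
    [1,[0.1,0,-0.3],0],
    [1,[0.1,-0.05,-0.55],0],
    [1,[0.1,-0.1,-0.8],0],
    [1,[0.1,-0.1,-1],0],
    [1,[0.1,-0.1,-1],0],
    [1,[0.1,-0.1,-1],0],
  ],
)

```text
t: 28.35
eef_pos: [0.6149, 0.1388, 0.2602]
tool_rot: [0.001, 0.767, 0.642, 0.001]
contact_force: [-0.5, 0.2, -0.7]
gripper_width: -0.004
grasp_force: 0.0
```

```bash
python3 - <<'E'
from h import *
gp()
for n in("wrist","side","top"):
    p=wrist() if n=="wrist" else bot.read_camera(n)
    if n=="wrist": np.savez("v3.npz",color=p["color"],pose=p["pose"],intrinsics=p["intrinsics"])
    for k in ("handle","jaw","cards"):
        for d in bot.look_for(p,k)[:4]:
            c=RP.inv().apply(np.array(d["point"])-TP)
            if abs(c[1])<.1 and c[0]>-.15: print(n,k,c.round(3),round(d["confidence"],2))
# dark handle blob near the wheel in wrist view
q=np.load("v3.npz"); g=q["color"].max(2)
for th in(-.4,-.2,0): print(th,proj(q,RP.apply(handle(HUB[[0,2]],th)+[0,.001,0])+TP))
u,v=proj(q,RP.apply(handle(HUB[[0,2]],-.1))+TP).astype(int); m=(g[v-30:v+12,u-35:u+35]<45).astype(np.uint8)
n_,l,st,c=cv2.connectedComponentsWithStats(m); print([(s.tolist(),(cc+[u-35,v-30]).round(1).tolist()) for s,cc in zip(st,c) if s[4]>20])
E
```

```text
press pos [-159.6    6.5  260.2] F press [-0.1 -0.5 -0.7]
t 28.35 pos [0.6149 0.1388 0.2602] ang 1.3934 down [ 0.002 -0.    -1.   ] F [-0.5  0.2 -0.7] w -0.004 gf 0.0
wrist jaw [-0.098  0.005  0.069] 0.7
side handle [-0.085 -0.005  0.137] 0.4
side jaw [ 0.086 -0.012  0.04 ] 0.59
side cards [ 0.108 -0.01   0.077] 0.64
top handle [-0.083 -0.001  0.142] 0.58
top cards [-0.085 -0.004  0.142] 0.58
-0.4 [337.4 264.8]
-0.2 [328.4 267.6]
0 [319.1 268.5]
[([0, 0, 70, 42, 2752], [321.3, 257.9]), ([34, 15, 7, 27, 151], [324.3, 266.5])]
```

```bash
python3 - <<'E'
from h import *
gp(face(-.4,-.02),face(-.4,.003))
E
```

```text
press pos [-159.4    6.1  259.3] F press [ 0.2  0.1 -0.7]
t 28.95 pos [0.6145 0.1386 0.2593] ang 1.3936 down [-0. -0. -1.] F [ 0.  -0.2 -0.7] w -0.004 gf 0.0
(np.float64(0.5889), np.float64(0.1281), np.float64(0.0816), 1.39) -> [-0.074, -0.116, 0.889] 0.0006
(np.float64(0.5889), np.float64(0.1281), np.float64(0.0586), 1.39) -> [-0.074, -0.116, 1.004] 0.0006
```

Request:
apply_moves(
  deltas=[
    [1,[0,-0.11,0.25],0],
    [1,[0,-0.11,0.5],0],
    [1,[-0.03,-0.11,0.7],0],
    [1,[-0.065,-0.11,0.85],0],
    [1,[-0.07,-0.11,0.92],0],
    [1,[-0.07,-0.11,0.97],0],
    [1,[-0.07,-0.11,1],0],
    [1,[-0.07,-0.11,1],0],
  ],
)

```text
t: 29.75
eef_pos: [0.5922, 0.1311, 0.0616]
tool_rot: [0.0, 0.767, 0.642, 0.002]
contact_force: [0.3, 1.6, 0.8]
gripper_width: -0.002
grasp_force: 0.7
```

Request:
apply_moves(
  deltas=[
    [1,[0.008,0.025,0.008],0],
    [1,[0.012,0.05,0.01],0],
    [1,[0.013,0.075,0.012],0],
    [1,[0.013,0.1,0.012],0],
    [1,[0.01,0.125,0.01],0],
    [1,[0.005,0.15,0.007],0],
    [1,[0,0.17,0.002],0],
  ],
)

```text
t: 30.45
eef_pos: [0.6246, 0.126, 0.0605]
tool_rot: [-0.001, 0.766, 0.642, 0.002]
contact_force: [-3.6, 5.4, 3.2]
gripper_width: -0.0
grasp_force: 2.9
```

Request:
apply_moves(
  deltas=[
    [1,[0.05,0,-0.1],0],
    [1,[0.1,0,-0.3],0],
    [1,[0.1,-0.05,-0.55],0],
    [1,[0.1,-0.1,-0.8],0],
    [1,[0.1,-0.1,-1],0],
    [1,[0.1,-0.1,-1],0],
    [1,[0.1,-0.1,-1],0],
    [1,[0.1,-0.1,-1],0],
  ],
)

```text
t: 31.25
eef_pos: [0.6075, 0.1452, 0.2582]
tool_rot: [-0.0, 0.767, 0.642, -0.001]
contact_force: [0.2, 0.1, -0.0]
gripper_width: -0.002
grasp_force: 0.0
```

```bash
python3 - <<'E'
from h import *
gp()
for n in("wrist","side","top"):
    p=wrist() if n=="wrist" else bot.read_camera(n)
    for k in ("handle","jaw","cards","candle"):
        for d in bot.look_for(p,k)[:4]:
            c=RP.inv().apply(np.array(d["point"])-TP)
            if k=="candle" or abs(c[1])<.1 and c[0]>-.15: print(n,k,c.round(3),round(d["confidence"],2))
p=bot.read_camera("side"); im=p["color"].astype(int)
# card top outline in the press: bright, low-saturation pixels near it, against prediction at x=.114
pts=[proj(p,RP.apply([a,b,.09])+TP) for a in(.1035,.1245) for b in(-.0635,.0635)]; print("pred",[q.tolist() for q in pts])
pt=np.array(pts); u0,v0=pt.min(0).astype(int)-12; u1,v1=pt.max(0).astype(int)+25
c=im[v0:v1,u0:u1]; m=((c.max(2)-c.min(2)<35)&(c.min(2)>120)).astype(np.uint8)
n_,l,st,ce=cv2.connectedComponentsWithStats(m)
print([( (s[:2]+[u0,v0]).tolist(),s[2:].tolist()) for s in st[1:] if s[4]>25])
i=1+np.argmax(st[1:,4]); ys,xs=np.where(l==i); print(cv2.boxPoints(cv2.minAreaRect(np.c_[xs+u0,ys+v0].astype(np.float32))).round(1).tolist())
E
```

```text
press pos [-164.7   -1.9  258.2] F press [-0.2  0.2 -0. ]
t 31.25 pos [0.6075 0.1452 0.2582] ang 1.393 down [-0.001 -0.001 -1.   ] F [ 0.2  0.1 -0. ] w -0.002 gf 0.0
wrist handle [-0.099  0.005  0.065] 0.36
wrist candle [-0.256  0.065  0.047] 0.76
side handle [-0.088 -0.007  0.142] 0.59
side jaw [ 0.083 -0.012  0.043] 0.97
side jaw [ 0.109 -0.01   0.078] 0.5
side cards [ 0.108 -0.011  0.077] 0.85
side candle [-0.266  0.04   0.06 ] 0.83
top candle [-0.254  0.06   0.049] 0.65
pred [[353.3, 170.3], [321.0, 155.5], [357.8, 167.7], [325.6, 153.2]]
[([309, 142], [7, 8, 32]), ([318, 152], [39, 30, 586]), ([315, 179], [17, 12, 70]), ([350, 189], [12, 6, 40])]
[[314.20001220703125, 163.60000610351562], [321.79998779296875, 148.39999389648438], [358.20001220703125, 166.60000610351562], [350.6000061035156, 181.8000030517578]]
```

```bash
python3 -c "
from station import bot
print(bot.hand_in())"
```

```text
the job is handed in; nothing more can be done
None
```

I stood the cards in the slot, turned the handwheel to about its stop so the jaw closed on them, let go and handed in at 31 s; `hand_in()` gave no verdict. My last camera readings put the pack upright between jaw and fence and the candle where it started. The first and last parts of the turn were done by dragging closed fingers on the wheel's face, because the hood blocks the handle near the top; the half-way point was passed gripping the handle.

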